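Hold a stoppered flask down on the touch-mode vortex mixer

ROBOT

A 6-joint arm with a two-finger parallel gripper is mounted at the origin on a cart in front of the work surface, level with it; the furniture and walls round the work are solid. World frame = base frame: x ahead of the robot, y to its left, z up, the work surface at z = 0. Lengths are in m, angles in rad, forces in N, time in s.
With the tool pointing down it reaches from about 0.35 to 0.975 m from the base axis. Payload 4.9 kg.
Tool frame: the origin (TCP) lies on the mounting face of the last link; the fingertips stand 173 mm ahead of it and the grasp point (between the pads) lies 155 mm ahead of it; z points along the fingers, y is the line along which they close (so a half turn about z gives the same grasp; the last joint's range is limited). The gripper opens to 85 mm and grips with 20 to 120 N. Pads are 22 mm wide; open, the fingers measure 114 mm over their backs; the gripper's body (76 mm by 85 mm) begins 54 mm behind the grasp point. The pads swing forward as they close: fully open they stand 13 mm farther back than shut.
Start: joints at [-1.236, 0.053, 1.613, -0, 1.476, -0.119], TCP at [0.274, -0.562, 0.405] pointing down, gripper open.
Joint ranges: [-3.01, 3.01], [-1.01, 2.22], [0.06, 2.58], [-1.02, 4.17], [0.09, 2.62], [-3.14, 3.14]. Speed limits (rad/s): [2.57, 2.57, 3.14, 3.14, 3.14, 3.14].

INTERFACE

Orientations are given as a rotation vector (axis times angle).
In Python, from station import monitor, eyes, finish_job gives the robot as it stands. The module is installed in compiled form; this text tells all that it offers.
- The arm moves only by the tool step_arm, never from a script. Its argument "commands" is a list of rows, each a list of 3 entries, a list of its own where there are three numbers: the opening in per cent of the stroke, from 0 (shut) to 100 (fully open), then the shift along the tool's x, y, z in mm, then the turn about the tool's z in degrees. In form: [[hand, [x, y, z], yaw], ...]. A call has 1 to 12 rows; each row is the pose to reach, as a shift and turn from the pose commanded when the call began, along the tool's axes at that moment; what a row does not reach only later rows make up. A row lasts 1/8 s, in which the tool goes at most 62.5 mm and 10.7 degrees, less where a joint would pass 70% of its speed; a pose out of reach is approached as far as the arm can. A call with a gripper value outside its range is refused whole. The fingers move at their own pace and stop on an object; "squeeze" is the grip in N (left out, the last holds). Time passes only in rows, so rows that repeat a pose let the fingers close. It gives the time, the measured TCP pose, the force, the opening and the grip force at its end, in the units of the state.
- monitor.get_obs(): the state, without advancing time (a new reading comes with each control period).
- eyes.get_image(name): name is "scene" or "side" or "wrist"; returns the picture (480x640x3 uint8, red, green, blue); there is no depth.
- eyes.camera_info(name): a dict with "camera_matrix" (3x3 intrinsics, pixels), "extrinsics" (4x4, takes a point from camera to world coordinates). Camera axes: x right, y down, z forward; pixel columns grow to the right and rows downward; lengths in m; the calibration is good to about 2 mm. A picture is of the moment at which its call begins: read the wrist's pose just before it. camera_info takes no time and is no camera call; for the wrist camera it gives the pose at the moment of the call.
- finish_job(): hands the job in; it is judged then, once.
The state is a dict: "t": time; "q": joint angles; "dq": joint speeds; "effort": joint torques, N m; "tool_pos": TCP position; "tool_rot": TCP orientation; "contact_force": force on the tool from outside, world axes, zero at the start; "wrist_torque": the same for the moment, N m; "opening": finger opening in m; "grip_force": force on a finger pad.
Only numpy, scipy, OpenCV 4.12 (cv2) and the standard library are available. Lean on these libraries where they do the work, as an engineer would, in place of code of your own. Each camera call takes 0.05 s, during which the arm holds its last target. There are 200 camera calls.

TASK

Mix the stoppered round flask on the vortex mixer: first push the slide on the mixer's deck across to the left until it clicks over, so that the sprung head is no longer blocked. Then lift the stoppered flask by its neck out of its cork ring, keep it upright, seat its bulb in the head's rubber ring, press the head right down on its spring and finish there, still gripping the neck and holding the head down (the mixer runs only while pressed). Leave the open flask and the beaker where they are.

Things in the scene. Friction and masses are not known exactly. Their poses are not given: they have to be found in the camera images.
- mixer: vortex mixer, fixed: white and grey housing 170 (x) x 134 (y) mm, deck 70 mm high, sloping front with a dial at -x. Origin: centre of its underside; x to its back, y to its left; turned up to 0.35 rad. On deck: sprung head, axis at (+35, 0) mm; in front of it the mode slide along y at x = -15 mm, under a bridge with a plunger at its left end (y = 40 mm, top 102 mm above the worktop)
- slide_grip (a point): middle of the outer (right, -y) face of the slide's black upright grip, 99 mm above the worktop. The grip is 8 mm thick along the slide, 20 mm wide, from 86 to 106 mm above the worktop; right of it only the deck (70 mm, ends 15 mm to the right) and rails (77 mm), so closed fingertips let down there can push it. Axes as the mixer's: it travels to +y
- mode_slide (a joint): travel of the mode slide in m, to the mixer's left (+y): 0 = a solid block stands under the head's lug, 0.022 = left stop, a notch stands under the lug and the head is free. A spring plunger holds it at either end: it takes about 4 to 7 N up to half-way, then it snaps over by itself
- head (a joint): how far the head is pressed down, in m: 0 = up, 0.012 = on its stop. Pressing it takes about 4 N at first, 0.7 N more per mm, 12 N at the stop; a flask's weight alone does not move it. While the slide blocks it, it moves only about 2 mm
- head_seat (a point): where the centre of the flask's bulb is when it sits in the head's ring; moves with the head (137 mm above the worktop with the head up). The ring is a black rubber torus 70 mm across, 42 mm inside, its top 20 mm below this point; below it a lug sticks out to the front over the slide. z up
- flask_neck (a point): middle of the neck of the stoppered flask, where to grip: amber round-bottom flask, bulb 64 mm across, neck 24 mm across and straight from 15 mm below to 13 mm above this point, then a rim 29 mm across, then a white stopper 30 mm across, its top 29 mm above this point. 0.18 kg. At first it stands in a cork ring, this point 101 mm above the worktop. z: flask's axis, up
- flask_bulb (a point): centre of the bulb of the stoppered flask, 52 mm below flask_neck on its axis; the bulb's radius is 32 mm
- flask: the stoppered flask as a whole; origin at the lowest point of its bulb, 84 mm below flask_neck, z along its axis
- open_flask_neck (a point): the same point on the other flask, alike but open (no stopper), in another cork ring (rings 80 mm across, 28 mm high); it stays where it is
- beaker_center (a point): centre of a glass beaker 69 mm across and 79 mm high behind the flasks, half-way up; it stays where it is
There are look-alikes about, which are no part of the job. Leave any green look-alike of the flask alone.

How it is judged:
On the way, in this order (a step that is already met when the one before it is completed fails the run):
1. the mode slide is pushed over and rests in its left detent, with the head still up (value of joint mode_slide above 0.019 m and value of joint head below 0.004 m), for 0.2 s.
2. the stoppered flask, held by its neck, is lifted clear of its cork ring (height (world z) of flask_bulb above 0.075 m and contact force between the fingers and flask above 2 N and value of joint head below 0.004 m), for 0.1 s.
3. the flask's bulb sits in the head's ring and the head is pressed down (distance between flask_bulb and head_seat below 0.006 m and value of joint head above 0.008 m), for 0.2 s.
At the end, for the whole second after the job is handed in: Still held: slide in its left detent (over 19 of 22 mm), head pressed over 8 of 12 mm, bulb centre within 6 mm of the seat point, flask within 0.15 rad of upright and at rest, gripped by the neck (grasp point within 30 mm of the neck's middle, over 2 N) (all of step 3 and value of joint mode_slide above 0.019 m and angle between flask_neck's own z axis and vertical below 0.15 rad and distance between the grasp point and flask_neck below 0.03 m and contact force between the fingers and flask above 2 N and linear speed of flask below 0.02 m/s); the arm keeps its last pose, push and grip.
It fails at once if the open flask is shifted more than 30 mm or tipped (distance of open_flask_neck from where it was at the start of the episode above 0.03 m or angle between open_flask_neck's own z axis and vertical above 0.5 rad).
It fails at once if the beaker is shifted more than 30 mm (distance of beaker_center from where it was at the start of the episode above 0.03 m).
It fails at once if the stoppered flask is tipped more than 0.6 rad (angle between flask_neck's own z axis and vertical above 0.6 rad).
It also fails if it takes over 64 s, if anything falls off the work surface, if the arm or the gripper's body presses on something with over 40 N, if the wrist force passes 120 N, or if a joint passes its speed limit or range.

## Working session

There is one attempt and no reset: what is moved stays moved. The work goes in short steps, Python scripts to look and compute and a tool call to move; the robot and the scene stay as the last step left them, time stands still between calls to the robot, and variables do not carry over. Pictures are saved under pics/ and viewed, at most 10 in all, crops included, and the job is handed in when it is done.

Besides the shell and the picture viewer there is one more tool, called after "Call:" as name(argument=value, ...) on one line, values as JSON. step_arm: Moves the arm, as the interface text tells. Its arguments: {"type":"object","properties":{"commands":{"type":"array"},"squeeze":{"type":"number"}},"required":["commands"]}

```bash
mkdir -p pics
cat > h.py <<'E'
import numpy as np, cv2
from station import monitor, eyes, finish_job
from scipy.spatial.transform import Rotation as R
def shot(n,f):
    im=eyes.get_image(n); cv2.imwrite('pics/'+f,im[:,:,::-1]); return im
def plane(n,u,v,z,ci=None):
    c=ci or eyes.camera_info(n); K=np.array(c['camera_matrix']);T=np.array(c['extrinsics'])
    d=T[:3,:3]@np.linalg.inv(K)@[u,v,1]; o=T[:3,3]
    return o+d*(z-o[2])/d[2]
def proj(n,p,ci=None):
    c=ci or eyes.camera_info(n); K=np.array(c['camera_matrix']);T=np.linalg.inv(np.array(c['extrinsics']))
    q=K@(T[:3,:3]@np.array(p)+T[:3,3]); return q[:2]/q[2]
E
python3 - <<'E'
from h import *
for n in('scene','side','wrist'):
    a=shot(n,n+'0.png'); c=eyes.camera_info(n); print(n,np.round(c['extrinsics'],3).tolist(),np.round(c['camera_matrix'],1).tolist())
o=monitor.get_obs(); print(o['tool_pos'],o['tool_rot'],o['t'])
E
```

```text
scene [[-0.619, -0.479, 0.622, -0.226], [-0.785, 0.393, -0.478, 0.728], [-0.015, -0.785, -0.62, 0.927], [0.0, 0.0, 0.0, 1.0]] [[553.0, 0.0, 313.1], [0.0, 553.0, 238.1], [0.0, 0.0, 1.0]]
side [[-0.81, -0.359, 0.464, -0.188], [-0.587, 0.523, -0.618, 1.136], [-0.021, -0.773, -0.634, 1.141], [0.0, 0.0, 0.0, 1.0]] [[608.7, 0.0, 311.4], [0.0, 608.7, 229.7], [0.0, 0.0, 1.0]]
wrist [[0.438, -0.86, -0.263, 0.341], [-0.899, -0.419, -0.126, -0.528], [-0.002, 0.292, -0.956, 0.373], [0.0, 0.0, 0.0, 1.0]] [[358.0, 0.0, 321.6], [0.0, 358.0, 244.1], [0.0, 0.0, 1.0]]
[ 0.2739152  -0.56154731  0.40372081] [-3.05949690e+00 -7.06372244e-01  2.91254633e-04] 0.15
```

View pics/scene0.png

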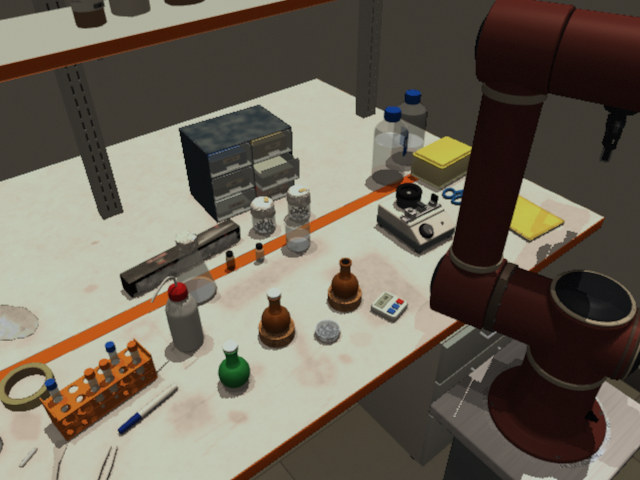

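View pics/side0.png

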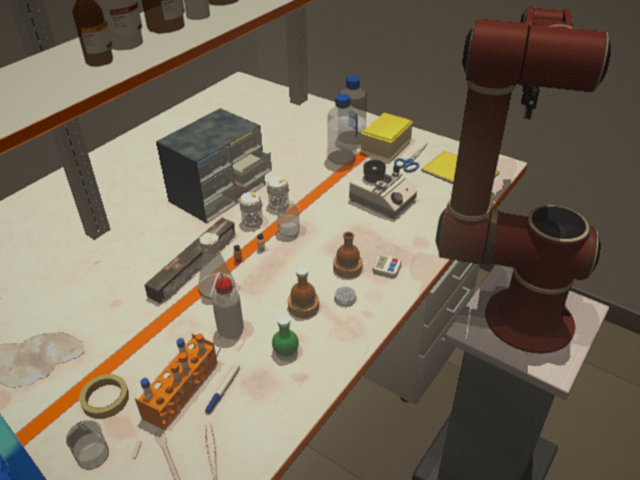

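The scene view shows three flasks: an amber one with a white stopper (scene 275,318; side 303,295), an amber open one (345,285; side 347,255) and a green stoppered one (233,368). The amber stoppered flask fits. The mixer is at (417,212) in scene and (383,187) in side. I'll enlarge these to confirm.

Run:
```python
from h import *
s=cv2.imread('pics/scene0.png'); d=cv2.imread('pics/side0.png')
f=lambda im,x,y,w,h:cv2.resize(im[y:y+h,x:x+w],(400,300),interpolation=cv2.INTER_CUBIC)
a=np.vstack([np.hstack([f(s,370,165,100,75),f(d,340,145,80,60)]),np.hstack([f(s,210,275,160,120),f(d,260,225,120,90)])])
cv2.imwrite('pics/crop.png',a)
for n,y0,x0,y1,x1 in(('scene',245,210,360,370),('side',225,260,360,380)):
    im=(s if n=='scene' else d); hsv=cv2.cvtColor(im,cv2.COLOR_BGR2HSV)
    m=cv2.inRange(hsv,(3,120,30),(15,255,150)); mm=np.zeros_like(m); mm[y0:y1,x0:x1]=m[y0:y1,x0:x1]
    k,l,st,ce=cv2.connectedComponentsWithStats(mm)
    for i in range(1,k):
        if st[i,4]>60: print(n,st[i],ce[i].round(1))
```

```text
scene [256 245   8  15  72] [259.2 252.7]
scene [225 258  11  16 113] [230.2 265.6]
scene [ 328  258   33   54 1124] [344.1 289.4]
scene [ 259  297   35   50 1219] [275.9 325.3]
side [334 243  27  29 339] [347.6 255.3]
side [291 281  25  19 307] [302.4 290.5]
side [369 347  11  13  65] [375.1 354.2]
```

View pics/crop.png

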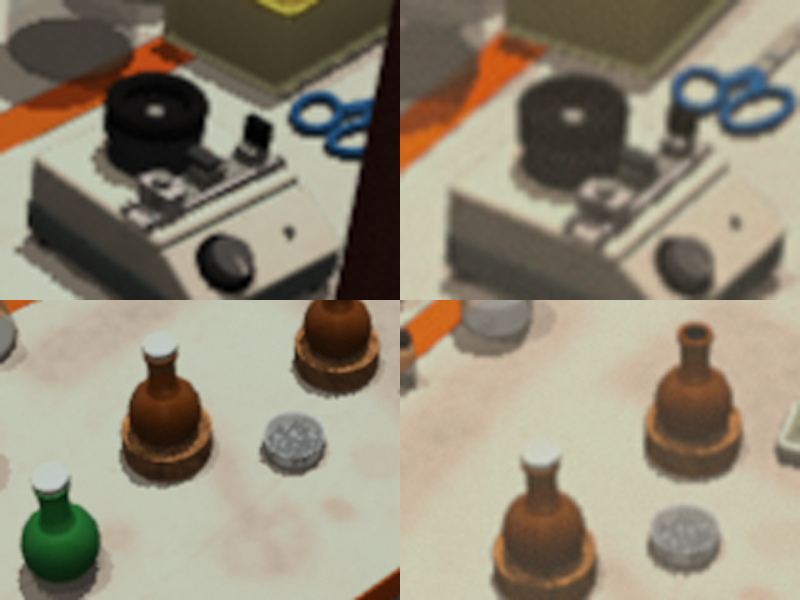

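The crop confirms it: bottom-left shows the amber flask with a white stopper (scene ~275,304 at the neck). The open amber one is to its right and the green one to its left. On the mixer the grip is at scene (434,200), the ring at (409,191) and the plunger at (410,211).

Run:
```python
from h import *
for nm,z,a,b in(('ring',.110,(409,190.8),(374.5,166.2)),('grip',.096,(434.3,200),(396.6,169)),('plunger',.102,(410,210.8),(380.6,183)),('neck',.101,(274.8,303.8),(302.6,282)),('openneck',.101,(346,270),(347.5,246))):
    print(nm,plane('scene',*a,z).round(3),plane('side',*b,z).round(3))
o=monitor.get_obs();Rm=R.from_rotvec(o['tool_rot']).as_matrix();print(Rm.round(3))
```

```text
ring [ 0.592 -0.226  0.11 ] [ 0.588 -0.226  0.11 ]
grip [ 0.533 -0.262  0.096] [ 0.535 -0.269  0.096]
plunger [ 0.534 -0.17   0.102] [ 0.533 -0.17   0.102]
neck [0.48  0.29  0.101] [0.474 0.297 0.101]
openneck [0.466 0.105 0.101] [0.458 0.123 0.101]
[[ 0.899  0.438 -0.001]
 [ 0.438 -0.899  0.002]
 [ 0.    -0.002 -1.   ]]
```

Call:
step_arm(commands=[[0,[57,-21,0],10],[0,[114,-42,0],20],[0,[171,-63,0],28],[0,[228,-84,0],28],[0,[285,-105,0],28],[0,[338,-124,0],28],[0,[338,-124,0],28],[0,[338,-124,0],28]], squeeze=40)

```text
t: 1.15
tool_pos: [0.5233, -0.3021, 0.4043]
tool_rot: [-3.141, 0.054, 0.001]
contact_force: [-0.3, -0.0, 0.1]
opening: 0.0001
grip_force: 0.0
```

Run:
```python
from h import *
import pickle
o=monitor.get_obs();c=eyes.camera_info('wrist');shot('wrist','w1.png');pickle.dump((o,c),open('w1.pkl','wb'))
print(o['t'],o['tool_pos'],R.from_rotvec(o['tool_rot']).as_matrix().round(3))
```

```text
1.15 [ 0.52328652 -0.30212263  0.4042642 ] [[ 0.999 -0.034 -0.001]
 [-0.034 -0.999  0.   ]
 [-0.001 -0.    -1.   ]]
```

View pics/w1.png

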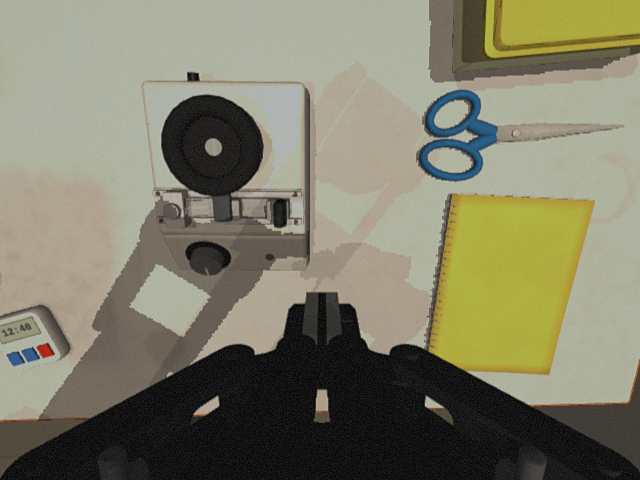

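The wrist view shows the ring at (213,146), the hub at (214,147), the grip at x 273–288 and y 199–227, the plunger at (172,212), and the fingertips at (322,293).

Run:
```python
from h import *
import pickle
o,c=pickle.load(open('w1.pkl','rb'))
im=cv2.imread('pics/w1.png')
g=cv2.inRange(cv2.cvtColor(im,cv2.COLOR_BGR2GRAY),0,45)
cs,_=cv2.findContours(g[85:200,150:275],cv2.RETR_EXTERNAL,2)
k=max(cs,key=cv2.contourArea); print('ring ell',cv2.boundingRect(k),cv2.minEnclosingCircle(k))
print('ring',plane('wrist',212.5,145.5,.110,c))
for nm,u,v,z in(('grip face top lo',288,227,.106),('grip face top hi',288,200,.106),('grip L lo',275,226,.106),('plunger',172,212,.102),('deck BR',306,84,.07),('deck BL',143,84,.07),('deck FR',306,235,.07),('tips',322,293,o['tool_pos'][2]-.173)): print(nm,plane('wrist',u,v,z,c).round(4))
a=cv2.resize(im[180:240,150:310],(800,300),interpolation=cv2.INTER_CUBIC);cv2.imwrite('pics/c1.png',a)
```

```text
ring ell (12, 10, 101, 105) ((59.60055923461914, 63.72625732421875), 54.63877868652344)
ring [ 0.59292145 -0.22606187  0.11      ]
grip face top lo [ 0.5305 -0.2754  0.106 ]
grip face top hi [ 0.5514 -0.2767  0.106 ]
grip L lo [ 0.5317 -0.2655  0.106 ]
plunger [ 0.5446 -0.1863  0.102 ]
deck BR [ 0.6357 -0.2929  0.07  ]
deck BL [ 0.6401 -0.1659  0.07  ]
deck FR [ 0.5137 -0.287   0.07  ]
tips [ 0.5321 -0.3015  0.2313]
```

View pics/c1.png

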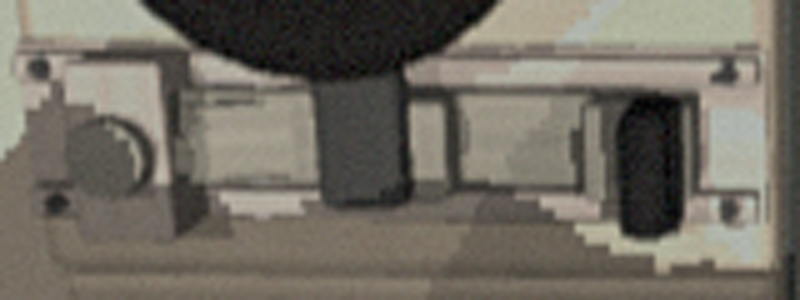

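Call:
step_arm(commands=[[0,[18,0,0],0],[0,[18,0,60],0],[0,[18,0,110],0],[0,[18,0,142],0],[0,[18,0,142],0],[0,[18,0,142],0]])

```text
t: 1.95
tool_pos: [0.5414, -0.304, 0.2645]
tool_rot: [3.14, -0.057, 0.003]
contact_force: [0.7, -0.3, 0.7]
opening: -0.0
grip_force: 0.0
```

Call:
step_arm(commands=[[0,[0,-6,0],0],[0,[0,-12,0],0],[0,[0,-18,0],0],[0,[0,-22,0],0],[0,[0,-22,0],0]])

```text
t: 2.58
tool_pos: [0.5424, -0.2822, 0.2643]
tool_rot: [3.134, -0.054, 0.004]
contact_force: [0.2, -6.9, -0.5]
opening: -0.0001
grip_force: 4.2
```

Call:
step_arm(commands=[[0,[0,-3,0],0],[0,[0,-6,0],0],[0,[0,-9,0],0],[0,[0,-12,0],0],[0,[0,-12,0],0]])

```text
t: 3.2
tool_pos: [0.5429, -0.2691, 0.2638]
tool_rot: [3.139, -0.055, 0.003]
contact_force: [0.8, -1.3, 0.9]
opening: 0.0002
grip_force: 0.7
```

Call:
step_arm(commands=[[0,[0,-3,0],0],[0,[0,-6,0],0],[0,[0,-6,0],0],[0,[0,10,0],0],[0,[0,10,-60],0],[0,[0,10,-120],0],[0,[-15,10,-142],0],[0,[-15,10,-142],0]])

```text
t: 4.2
tool_pos: [0.5272, -0.2784, 0.4069]
tool_rot: [3.14, -0.055, 0.005]
contact_force: [0.0, -1.2, -1.4]
opening: 0.0002
grip_force: 0.0
```

Run:
```python
from h import *
import pickle
o=monitor.get_obs();c=eyes.camera_info('wrist');im=shot('wrist','w2.png');pickle.dump((o,c),open('w2.pkl','wb'))
print(o['t'],o['tool_pos'])
u,v=map(int,proj('wrist',[.541,-.256,.1],c))
print(u,v)
a=cv2.resize(im[v-50:v+30,u-80:u+80,::-1],(800,400),interpolation=cv2.INTER_CUBIC);cv2.imwrite('pics/c2.png',a)
```

```text
4.2 [ 0.5272373  -0.27839057  0.40693058]
293 217
```

View pics/c2.png

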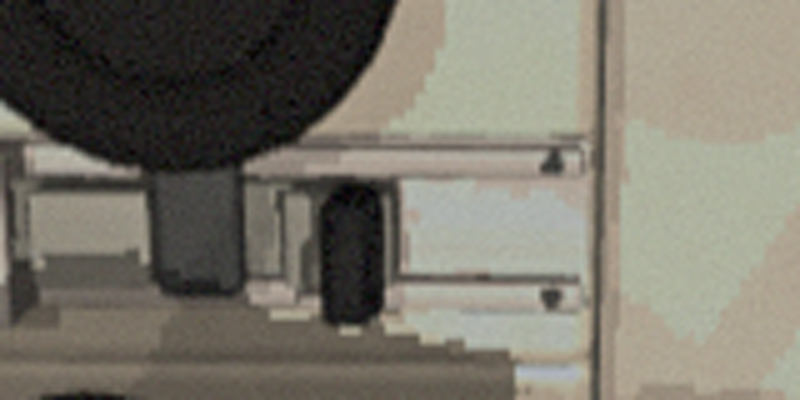

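The grip has moved left next to the lug (right edge at pixel (290,218)). I'll compute its travel and re-measure the ring.

Run:
```python
from h import *
import pickle
o,c=pickle.load(open('w2.pkl','rb'))
print(plane('wrist',289.8,205,.106,c),plane('wrist',289.8,232,.106,c),plane('wrist',276.8,231,.106,c))
g=cv2.imread('pics/w2.png',0); 
u,v=proj('wrist',[.593,-.226,.11],c);print(u,v)
x0,y0=int(u)-65,int(v)-65
r=g[y0:y0+130,x0:x0+130]
h=cv2.HoughCircles(cv2.medianBlur(r,5),cv2.HOUGH_GRADIENT,1,100,param1=80,param2=15,minRadius=45,maxRadius=58)
print(h); 
for k in (0,):
  print(plane('wrist',h[0,0,0]+x0,h[0,0,1]+y0,.11,c))
```

```text
[ 0.55236506 -0.25425943  0.106     ] [ 0.53109104 -0.25294629  0.106     ] [ 0.5322651  -0.24286714  0.106     ]
246.69627745334415 151.69316632560864
[[[66.5 63.5 50.8]]]
[ 0.59450347 -0.22672487  0.11      ]
```

Call:
step_arm(commands=[[75,[-10,-57,0],0],[75,[-20,-114,0],0],[75,[-30,-171,0],0],[75,[-40,-228,0],0],[75,[-50,-285,0],0],[75,[-60,-342,0],0],[75,[-70,-399,0],0],[75,[-80,-456,0],0],[75,[-90,-513,0],0],[75,[-100,-572,0],0],[75,[-100,-572,0],0],[75,[-100,-572,0],0]])

```text
t: 5.75
tool_pos: [0.447, 0.297, 0.4021]
tool_rot: [3.139, -0.053, -0.006]
contact_force: [-0.7, 0.2, 0.5]
opening: 0.0641
grip_force: 0.0
```

Run:
```python
from h import *
import pickle
o=monitor.get_obs();c=eyes.camera_info('wrist');im=shot('wrist','w3.png');pickle.dump((o,c),open('w3.pkl','wb'))
print(o['t'],o['tool_pos'],R.from_rotvec(o['tool_rot']).as_matrix().round(3))
print(proj('wrist',[.477,.293,.101],c))
```

```text
5.75 [0.44700828 0.29704562 0.4021085 ] [[ 0.999 -0.034 -0.004]
 [-0.034 -0.999 -0.002]
 [-0.004  0.002 -1.   ]]
[326.11070589 194.38784927]
```

View pics/w3.png

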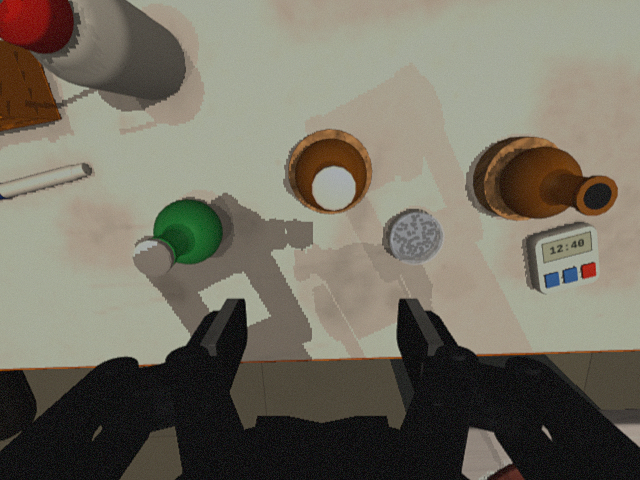

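The stopper's white disc is at (333,188) and its cork ring is centred at (330,171). The green flask is at (185,235), the open one at (550,185).

Run:
```python
from h import *
import pickle
o,c=pickle.load(open('w3.pkl','rb'))
hsv=cv2.cvtColor(cv2.imread('pics/w3.png'),cv2.COLOR_BGR2HSV)
m=cv2.inRange(hsv[155:225,300:370],(0,0,140),(180,60,255))
cs,_=cv2.findContours(m,cv2.RETR_EXTERNAL,2);k=max(cs,key=cv2.contourArea)
(x,y),r=cv2.minEnclosingCircle(k);x+=300;y+=155;print(x,y,r)
p=plane('wrist',x,y,.130,c);print('stopper',p)
print('ring',plane('wrist',330,171,.028,c),'green',plane('wrist',188,231,.035,c),plane('wrist',155,250,.11,c))
Rm=R.from_rotvec(o['tool_rot']).as_matrix()
print('shift mm',Rm.T@(np.array([p[0],p[1],.101+.155+.002])-o['tool_pos'])*1000)
```

```text
333.4901008605957 188.12376403808594 21.882278442382812
stopper [0.48581107 0.28818928 0.13      ]
ring [0.48700476 0.28794906 0.028     ] green [0.43525733 0.42740282 0.035     ] [0.44038215 0.42538711 0.11      ]
shift mm [ 39.65134048   7.21604737 143.96892091]
```

Call:
step_arm(commands=[[75,[40,7,0],0],[75,[40,7,50],0],[75,[40,7,95],0],[75,[40,7,125],0],[75,[40,7,144],0],[75,[40,7,144],0],[75,[40,7,144],0]], squeeze=40)

```text
t: 6.68
tool_pos: [0.4878, 0.2885, 0.2623]
tool_rot: [-3.14, 0.056, -0.004]
contact_force: [0.1, 0.2, 0.3]
opening: 0.064
grip_force: 0.0
```

Call:
step_arm(commands=[[0,[0,0,0],0],[0,[0,0,0],0],[0,[0,0,0],0],[0,[0,0,0],0],[0,[0,0,0],0],[0,[0,0,0],0]])

```text
t: 7.42
tool_pos: [0.4875, 0.2887, 0.2618]
tool_rot: [-3.141, 0.055, -0.003]
contact_force: [0.1, -1.8, 5.7]
opening: 0.0282
grip_force: 39.1
```

Call:
step_arm(commands=[[60,[0,0,0],0],[60,[0,0,0],0],[60,[0,0,0],0],[60,[0,0,8],0],[60,[0,0,8],0],[60,[0,0,8],0],[0,[0,0,8],0],[0,[0,0,8],0],[0,[0,0,8],0],[0,[0,0,8],0],[0,[0,0,8],0]])

```text
t: 8.8
tool_pos: [0.4871, 0.2885, 0.2529]
tool_rot: [3.141, -0.055, 0.001]
contact_force: [0.8, -1.7, 2.1]
opening: 0.0261
grip_force: 38.9
```

Call:
step_arm(commands=[[0,[0,0,-10],0],[0,[0,0,-30],0],[0,[0,0,-60],0],[0,[0,0,-90],0],[0,[0,0,-130],0],[0,[0,0,-130],0],[0,[0,0,-130],0]])

```text
t: 9.68
tool_pos: [0.4867, 0.2885, 0.3824]
tool_rot: [3.141, -0.055, -0.001]
contact_force: [-0.5, 0.5, -2.2]
opening: 0.0265
grip_force: 39.5
```

Run:
```python
from h import *
import pickle
o=monitor.get_obs();c=eyes.camera_info('wrist');im=shot('wrist','w4.png');s=shot('side','s4.png')
p=o['tool_pos']-[0,0,.155]
print(o['t'],o['tool_pos'],o['opening'],proj('side',p),proj('wrist',p,c))
u,v=map(int,proj('side',p));u=min(max(u,80),560)
a=cv2.resize(s[max(v-40,0):v+80,u-80:u+80,::-1],(400,300),interpolation=cv2.INTER_CUBIC)
b=cv2.resize(im[:,:,::-1],(400,300))
cv2.imwrite('pics/c4.png',np.hstack([a,b]))
```

```text
9.675 [0.48666571 0.28847629 0.38240413] 0.026511461666861753 [298.80914892 238.7643583 ] [324.4608829  333.15046307]
```

View pics/c4.png

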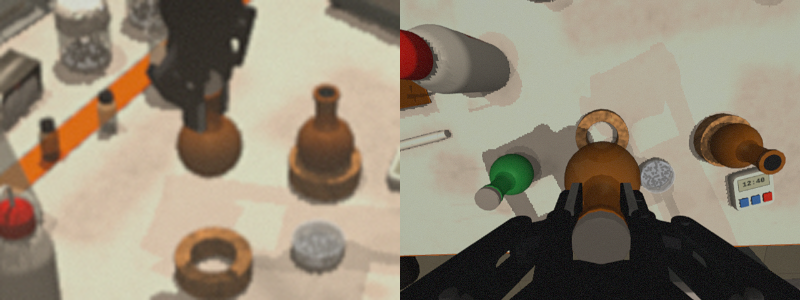

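The side crop (left) shows the flask hanging upright and clear of its ring. The wrist view shows the bulb at about (323,285). I'll fit the bulb circle in both views to get its offset from the tool.

```bash
cat > bulb.py <<'E'
from h import *
from scipy.optimize import least_squares
def fit(n,im,c,p0):
    K=np.array(c['camera_matrix']);T=np.array(c['extrinsics'])
    u,v=proj(n,p0,c);r=K[0,0]*.032/np.linalg.norm(p0-T[:3,3])
    hsv=cv2.cvtColor(im,cv2.COLOR_RGB2HSV); m=cv2.inRange(hsv,(2,110,25),(18,255,200))
    a=np.zeros_like(m);cv2.circle(a,(int(u),int(v)),int(r*1.35),255,-1);m&=a
    m=cv2.morphologyEx(m,cv2.MORPH_OPEN,np.ones((3,3)))
    # upper (flask-bottom side) rim points: rays away from the neck
    un,vn=proj(n,p0+[0,0,.052],c);d=np.array([un-u,vn-v]);d/=np.linalg.norm(d)
    cs,_=cv2.findContours(m,cv2.RETR_EXTERNAL,cv2.CHAIN_APPROX_NONE);k=max(cs,key=cv2.contourArea)[:,0].astype(float)
    k=k[((k-[u,v])@d)<.3*r]; k=k[np.linalg.norm(k-[u,v],axis=1)>.7*r]
    s=least_squares(lambda q:np.hypot(k[:,0]-q[0],k[:,1]-q[1])-q[2],[u,v,r],loss='soft_l1').x
    print(n,'pred',u,v,r,'fit',s.round(1)); return s
def bulb(views,p0):
    s=[(n,fit(n,im,c,p0),c) for n,im,c in views]
    return least_squares(lambda p:np.concatenate([proj(n,p,c)-f[:2] for n,f,c in s]),p0)
E
python3 - <<'E'
from bulb import *
o=monitor.get_obs()
V=[(n,cv2.imread('pics/'+f)[:,:,::-1].copy(),eyes.camera_info(n)) for n,f in(('wrist','w4.png'),('side','s4.png'))]
p0=o['tool_pos']-[0,0,.155-.003+.052]
r=bulb(V,p0);print(p0,r.x,r.fun)
E
```

```text
wrist pred 323.2366162514599 282.49092890114923 60.88310993932812 fit [323.6 273.3  58.2]
side pred 299.6370443073358 255.0223143169449 13.428943624224202 fit [301.2 253.1  11.9]
[0.48647419 0.28832756 0.17671227] [0.49115219 0.28767081 0.17620638] [ 0.54052008  0.43239635 -2.95899237  1.15874526]
```

Call:
step_arm(commands=[[0,[6,25,-15],0],[0,[18,75,-30],0],[0,[31,130,-30],0],[0,[45,185,-30],0],[0,[58,240,-30],0],[0,[71,295,-30],0],[0,[84,350,-30],0],[0,[98,405,-30],0],[0,[111,460,-30],0],[0,[119,495,-30],0],[0,[123,511,-30],0],[0,[123,511,-30],0]])

```text
t: 11.28
tool_pos: [0.592, -0.2267, 0.4112]
tool_rot: [-3.139, 0.056, 0.003]
contact_force: [-0.3, 0.5, -2.0]
opening: 0.0264
grip_force: 40.0
```

Run:
```python
from bulb import *
o=monitor.get_obs()
V=[]
for n in('wrist','side','scene'):
    c=eyes.camera_info(n);V.append((n,shot(n,n+'5.png'),c))
p0=o['tool_pos']-[0,0,.204]
r=bulb(V,p0);print(o['t'],o['tool_pos'],o['opening'],R.from_rotvec(o['tool_rot']).as_matrix().round(3),p0,r.x,r.fun)
w,s,z=[v[1][:,:,::-1] for v in V]
def cr(im,n,p,k):
    u,v=map(int,proj(n,p));return cv2.resize(im[v-int(37.5*k):v+int(37.5*k),u-50*k:u+50*k],(400,300),interpolation=cv2.INTER_CUBIC)
cv2.imwrite('pics/c5.png',np.vstack([np.hstack([cr(s,'side',p0,1),cr(z,'scene',p0,1)]),np.hstack([cv2.resize(w,(400,300)),cr(w,'wrist',p0,2)])]))
```

```text
wrist pred 324.34145258984614 282.8092270639581 60.85153884091276 fit [323.5 286.2  59.9]
side pred 375.08762496699893 138.04613307935116 10.660933405119053 fit [376.3 138.4  10. ]
scene pred 412.79227771196446 158.8411008098588 12.217559724231199 fit [412.7 159.2  11.7]
11.275 [ 0.5920201  -0.22674299  0.41123978] 0.02641396797680945 [[ 0.999 -0.036 -0.002]
 [-0.036 -0.999  0.002]
 [-0.002 -0.002 -1.   ]] [ 0.5920201  -0.22674299  0.20723978] [ 0.59002374 -0.22623341  0.20708602] [-0.00555308  0.02291169 -0.7052825  -0.03395178  0.53066489  0.10785692]
```

View pics/c5.png

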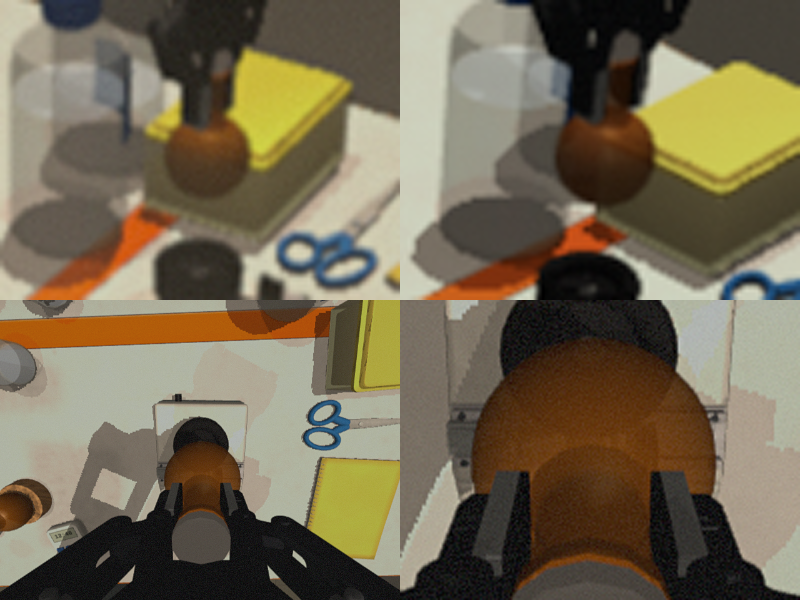

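The flask hangs upright over the mixer, bulb at (0.590–0.592, -0.226, 0.207), ring axis at (0.594, -0.2265). I'll shift x by 2–3 mm and go down.

Call:
step_arm(commands=[[0,[2,0,15],0],[0,[2,0,35],0],[0,[2,0,50],0],[0,[2,0,60],0],[0,[2,0,64],0],[0,[2,0,68],0],[0,[2,0,68],0]], squeeze=60)

```text
t: 12.3
tool_pos: [0.5942, -0.2266, 0.3449]
tool_rot: [3.141, -0.055, 0.001]
contact_force: [-0.5, 0.1, -1.4]
opening: 0.026
grip_force: 58.8
```

Call:
step_arm(commands=[[0,[0,0,2],0],[0,[0,0,4],0],[0,[0,0,4],0],[0,[0,0,4],0]])

```text
t: 12.8
tool_pos: [0.5943, -0.2266, 0.3417]
tool_rot: [3.14, -0.055, 0.002]
contact_force: [0.2, -0.2, 2.0]
opening: 0.0259
grip_force: 58.7
```

Call:
step_arm(commands=[[0,[0,0,2],0],[0,[0,0,4],0],[0,[0,0,6],0],[0,[0,0,8],0],[0,[0,0,10],0],[0,[0,0,11],0],[0,[0,0,11],0]])

```text
t: 13.68
tool_pos: [0.5945, -0.2266, 0.3317]
tool_rot: [3.14, -0.055, 0.003]
contact_force: [-2.5, 1.1, 9.6]
opening: 0.0258
grip_force: 58.4
```

Call:
step_arm(commands=[[0,[0,0,1],0],[0,[0,0,2],0],[0,[0,0,3],0],[0,[0,0,3],0],[0,[0,0,3],0]])

```text
t: 14.3
tool_pos: [0.595, -0.2267, 0.3311]
tool_rot: [3.14, -0.055, 0.007]
contact_force: [-3.4, 4.0, 15.6]
opening: 0.0253
grip_force: 58.0
```

Run:
```python
from bulb import *
o=monitor.get_obs()
V=[]
for n in('wrist','side','scene'):
    c=eyes.camera_info(n);V.append((n,shot(n,n+'6.png'),c))
p0=o['tool_pos']-[0,0,.204]
r=bulb(V,p0);print(o['t'],o['tool_pos'],o['contact_force'],o['grip_force'],p0,r.x,r.fun)
w,s,z=[v[1][:,:,::-1] for v in V]
def cr(im,n,p,k):
    u,v=map(int,proj(n,p));return cv2.resize(im[v-int(37.5*k):v+int(37.5*k),u-50*k:u+50*k],(400,300),interpolation=cv2.INTER_CUBIC)
cv2.imwrite('pics/c6.png',np.vstack([np.hstack([cr(s,'side',p0,1),cr(z,'scene',p0,1)]),np.hstack([cv2.resize(w,(400,300)),cr(w,'wrist',p0,2)])]))
```

```text
wrist pred 323.1805124325328 285.2308127054193 60.689816880191295 fit [323.3 287.9  59.6]
side pred 373.0324922545616 160.68378542755283 10.413416226760202 fit [374.4 160.2   9.7]
scene pred 409.01909569890626 184.8738634555583 11.865036999520047 fit [407.9 182.4  13.4]
14.3 [ 0.59500991 -0.22665992  0.3311009 ] [-3.43651398  4.01261891 15.6181537 ] 57.98570832470432 [ 0.59500991 -0.22665992  0.1271009 ] [ 0.5955148  -0.22666509  0.13176734] [-0.03797402  0.02194466 -1.45009474 -0.86874543  1.16932007  0.87255121]
```

View pics/c6.png

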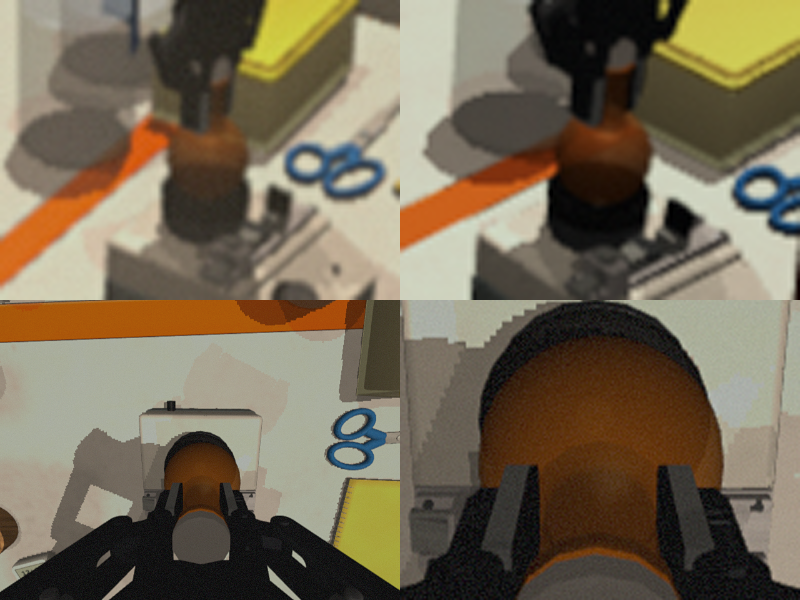

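The bulb sits in the ring, concentric with it, and the head is down on its stop (about 17 N, z no longer moving). I'll check it holds steady for a second.

Call:
step_arm(commands=[[0,[0,0,0],0],[0,[0,0,0],0],[0,[0,0,0],0],[0,[0,0,0],0],[0,[0,0,0],0],[0,[0,0,0],0],[0,[0,0,0],0],[0,[0,0,0],0]])

```text
t: 15.45
tool_pos: [0.595, -0.2266, 0.3311]
tool_rot: [3.14, -0.055, 0.007]
contact_force: [-3.5, 3.1, 16.2]
opening: 0.0258
grip_force: 58.0
```

Steady, so I'm handing it in.

```bash
python3 -c "
from station import finish_job
print(finish_job())"
```

```text
the job is handed in; nothing more can be done
None
```

I handed the job in at about 15.5 s: the slide is over in its left position, and the stoppered flask sits upright in the ring, gripped by its neck and holding the head on its stop; no verdict was returned.

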